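# Set and lock the jig's clamp bolt

## Task

Crank the jig's set bolt down until its rubber pad bears lightly on the wooden blank, without crushing it. Then run the jam nut down by its lever against the washers on the arm's boss and nip it hand-tight, not over-tight, so that the bolt stays set and bearing; leave the loose pieces on the jig where they lie.

Things in the scene. Friction and masses are not known exactly. Their poses are not given: they have to be found in the camera images.
- jig: jig fixed to the table: plywood bed 240 (x) x 270 (y) x 30 mm; a grey post at its +y edge carries a flat arm, 36 mm wide, its top 90 mm above the table, that reaches towards -y and ends in an upright round boss, 34 mm in diameter, with washers on top. Origin on the table right under the upright bolt's axis, z up. Its position and yaw vary.
- blank_top (a point): nominal top of the dark wooden blank, on the bolt's axis, 52 mm above the jig's origin. The blank is 68 mm wide, lies along the jig's x on the bed under the arm and does not give way. Its true top lies up to 1.8 mm higher or lower, and this point does not show it.
- washer_top (a point): nominal top face of the washers (35 mm diameter) on the boss, on the bolt's axis, 109 mm above the jig's origin. The true face lies up to 1.8 mm higher or lower, and this point does not show it.
- bolt: steel set bolt upright through arm and boss, 18 mm thread. Origin: centre of the face of its rubber foot pad (25 mm diameter), z up; its x points along the crank on its top. Clockwise from above lowers it, 8 mm a turn (1.27 mm per rad). It starts with the pad 0.9 to 5.5 mm above the blank and stays where it is left. Once the pad touches, the force on the blank grows by about 70 N per rad.
- bolt_knob (a point): middle of the bolt's black upright crank grip, 12 mm diameter, 26 mm high (13 mm either way), revolving freely on a pin 35 mm from the bolt's axis, above a flat crank arm. Pushing it round takes about 4 N while the bolt runs free; once the pad touches, the push rises by about 12 N per rad. 5 to 7 N more than when running free is right (readings standing still run a little lower than on the move).
- nut: steel hexagon jam nut on the bolt, 36 mm across flats, 18 mm high. Origin: centre of its underside, z up; its x points along its flat lever (12 mm wide). Clockwise from above lowers it, 8 mm a turn (1.27 mm per rad), apart from the bolt. It starts 1.8 to 7 mm above the washers and stays where it is left. Once seated, the clamping force grows by about 125 N per rad.
- nut_knob (a point): middle of the black upright grip at the end of the nut's lever: 14 mm diameter, 30 mm high (15 mm up and down from here), revolving freely on a pin 78 mm from the nut's axis. Pushing it round takes about 3 N while the nut runs free; once seated, the push rises by about 10 N per rad. 5 to 8 N more than when running free is right (readings standing still run a little lower than on the move).
- small_nut: loose small hexagonal nut, 24 mm across flats, 12 mm high, on the jig's bed; a bystander; origin at its underside
- spare_washer: loose washer, 32 mm diameter, 4 mm thick, on the jig's bed; a bystander; origin at its underside
- offcut: loose wooden offcut, 60 x 36 x 18 mm, on the jig's bed; a bystander; origin at its underside

How it is judged:
By the outcome, as a careful person would: the job done as asked, in the order asked, and still so for the second after the job is handed in, with the robot touching nothing.
It also fails if it takes over 72 s, if anything falls off the work surface, if the arm or the gripper's body presses on something with over 40 N, if the wrist force passes 120 N, or if a joint passes its speed limit or range.

## Robot

A 7-joint arm with a two-finger parallel gripper is mounted at the origin on the work surface. World frame = base frame: x ahead of the robot, y to its left, z up, the work surface at z = 0. Lengths are in m, angles in rad, forces in N, time in s.
With the tool pointing down it reaches from about 0.4 to 0.85 m from the base axis. Payload 10.4 kg.
Tool frame: the origin (TCP) lies midway between the tips of the shut fingers; the grasp point (between the pads) lies 19 mm behind it (manip.hold_point_z is the distance from the TCP to the grasp point, in m); z points along the fingers, y is the line along which they close (so a half turn about z gives the same grasp; the last joint's range is limited). The gripper opens to 85 mm and grips with 20 to 120 N. Pads are 22 mm wide; open, the fingers measure 114 mm over their backs; the gripper's body (76 mm by 85 mm) begins 54 mm behind the grasp point. The pads swing forward as they close: fully open they stand 13 mm farther back than shut.
Start: joints at [-1.298, 0.332, -0.065, 1.46, 0.022, 1.35, -0.088], TCP at [0.182, 0.598, 0.231] pointing down, gripper open.
Joint ranges: [-2.6, 2.6], [-0.5, 2.12], [-1.47, 1.34], [0.16, 2.42], [-1.27, 4.41], [0.06, 2.06], [-2.6, 2.6]. Speed limits (rad/s): [2.22, 2.22, 2.79, 2.79, 3.14, 3.14, 3.14].

## Interface

Orientations are given as a unit quaternion [x, y, z, w].
In Python, from workcell import manip, eyes, job gives the robot as it stands.
- The arm moves only by the shell command python3 -m crank 'ROWS' [FORCE]. ROWS is JSON, a list that holds one entry, the list of rows, each a list of 7 numbers: the finger opening in cm, from 0 to 8.54, then the shift along the world's x, y, z in cm, then the turn, a rotation vector about the world's x, y, z in degrees. In form: [[[hand, x, y, z, ax, ay, az], ...]]. A call has 1 to 20 rows; each row shifts and turns the commanded pose from where the row before left it; what a row does not reach is not made up. A row lasts 1/8 s, in which the tool goes at most 62.5 mm and 10.7 degrees, less where a joint would pass 70% of its speed; a pose out of reach is approached as far as the arm can. A call with a gripper value outside its range is refused whole. The fingers move at their own pace and stop on an object; FORCE is the grip in N (left out, the last holds). Time passes only in rows, so rows that do not move let the fingers close. It gives the time, the measured TCP pose, the force, the opening and the grip force at its end, in the units of the state.
- manip.get_obs(): the state, without advancing time (a new reading comes with each control period).
- eyes.camera(name): name is "scene" or "top" or "wrist"; returns (picture, depth): 480x640x3 uint8, red, green, blue; 480x640 float32, m along the optical axis (not along the pixel's ray), 0 where there is no reading.
- eyes.camera_params(name): a dict with "fx", "fy", "cx", "cy" (pixels), "world_from_camera" (4x4, takes a point from camera to world coordinates); the wrist camera has in their place "hand_eye" (4x4, takes a point from camera to tool coordinates, whose origin is the TCP and whose axes are the flange's). Camera axes: x right, y down, z forward; pixel columns grow to the right and rows downward; lengths in m; the calibration is good to about 2 mm. A picture is of the moment at which its call begins: read the wrist's pose just before it. camera_params takes no time and is no camera call.
- job.hand_in(): hands the job in; it is judged then, once.
The state is a dict: "clock": time; "joint_pos": joint angles; "joint_velocities": joint speeds; "tau": joint torques, N m; "position": TCP position; "ee_rot": TCP orientation; "ft_force": force on the tool from outside, world axes, zero at the start; "torque": the same for the moment, N m; "grip_width": opening from 0.0 (shut) to 1.0 (fully open); "grasp_force": force on a finger pad.
Only numpy, scipy, OpenCV 4.12 (cv2) and the standard library are available. Lean on these libraries where they do the work, as an engineer would, in place of code of your own. Each camera call takes 0.05 s, during which the arm holds its last target. There are 200 camera calls.

## Working session

There is one attempt and no reset: what is moved stays moved. The work goes in short steps, Python scripts to look and compute and a shell command to move; the robot and the scene stay as the last step left them, time stands still between calls to the robot, and variables do not carry over. Pictures are saved under pics/ and viewed, at most 10 in all, crops included, and the job is handed in when it is done.

```bash
mkdir -p pics; ls; python3 - <<'E'
from workcell import manip, eyes, job
import cv2,numpy as np
o=manip.get_obs();print({k:np.round(v,3).tolist() for k,v in o.items()},manip.hold_point_z)
for n in("top","scene"):
    p,d=eyes.camera(n);np.savez(f"{n}.npz",p=p,d=d)
    cv2.imwrite(f"pics/{n}.png",p[:,:,::-1])
    print(eyes.camera_params(n))
E
```

```text
pics
{'clock': 0.0, 'joint_pos': [-1.298, 0.333, -0.065, 1.461, 0.022, 1.35, -0.088], 'joint_velocities': [0.001, 0.002, 0.001, -0.002, 0.001, 0.0, -0.001], 'tau': [0.001, -62.545, 0.049, -39.16, 0.016, 0.01, -0.0], 'position': [0.182, 0.597, 0.231], 'ee_rot': [0.147, 0.989, -0.001, -0.0], 'ft_force': [0.045, 0.102, 0.816], 'torque': [0.066, 0.003, 0.022], 'grasp_force': 0.0, 'grip_width': 0.998} 0.0187
{'fx': 493.5461128802428, 'fy': 493.5461128802428, 'cx': 308.8571834017638, 'cy': 235.72404862487065, 'world_from_camera': array([[-0.10088593, -0.96768966,  0.23108168,  0.40833542],
       [-0.9948801 ,  0.09673178, -0.02926697,  0.00440483],
       [ 0.0059684 , -0.23285119, -0.97249406,  0.77716429],
       [ 0.        ,  0.        ,  0.        ,  1.        ]])}
{'fx': 551.6194837106978, 'fy': 551.6194837106978, 'cx': 321.41188725880096, 'cy': 245.6503552886842, 'world_from_camera': array([[ 0.51380722,  0.48786135, -0.70568651,  1.00906125],
       [ 0.85780666, -0.2796537 ,  0.43123259, -0.27609626],
       [ 0.01303387, -0.826913  , -0.56217881,  0.51794006],
       [ 0.        ,  0.        ,  0.        ,  1.        ]])}
```

View pics/top.png

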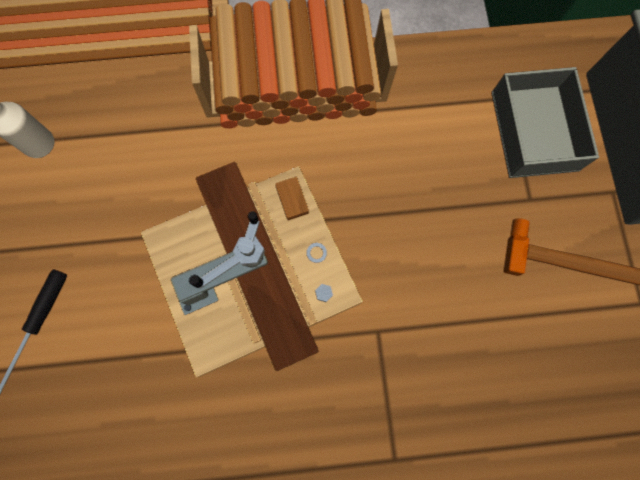

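View pics/scene.png

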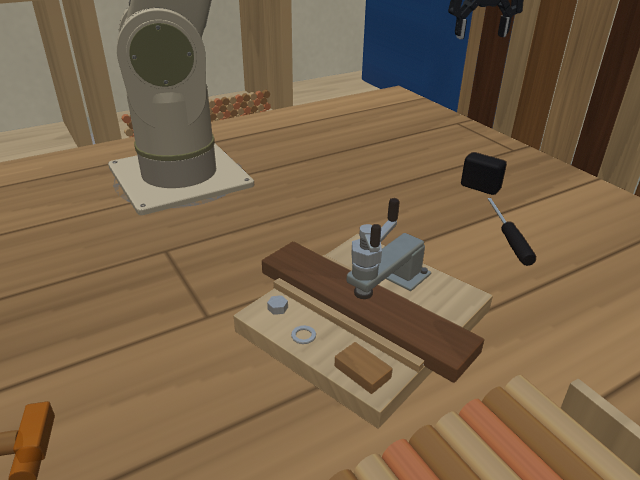

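The top view shows the crank grip at about (253,217), the nut's knob at (196,281) and the bolt at (247,245). In the scene view the crank grip is at (376,235) and the nut knob at (393,208). The loose pieces lie on the far side of the bed.

```bash
cat > h.py <<'E'
import numpy as np,cv2
from workcell import eyes
def ray(n,u,v):
    c=eyes.camera_params(n);T=c["world_from_camera"]
    r=T[:3,:3]@np.array([(u-c["cx"])/c["fx"],(v-c["cy"])/c["fy"],1]);return T[:3,3],r
def plane(n,u,v,z):
    o,r=ray(n,u,v);return o+r*(z-o[2])/r[2]
def tri(a,b):
    (o1,r1),(o2,r2)=ray("top",*a),ray("scene",*b)
    s=np.linalg.lstsq(np.c_[r1,-r2],o2-o1,rcond=None)[0]
    p,q=o1+s[0]*r1,o2+s[1]*r2;return (p+q)/2,np.linalg.norm(p-q)
def dark(p,box,th=50):
    x0,y0,x1,y1=box;m=np.zeros(p.shape[:2],np.uint8)
    m[y0:y1,x0:x1]=(p[y0:y1,x0:x1].max(2)<th)
    n,l,s,c=cv2.connectedComponentsWithStats(m)
    i=1+np.argmax(s[1:,4]);return c[i],s[i],l==i
E
python3 - <<'E'
from h import *
t=np.load("top.npz")["p"];s=np.load("scene.npz")["p"]
for nm,bt,bs in(("crank",(240,205,265,230),(366,220,386,252)),("nut",(180,268,210,295),(384,194,404,226))):
    a,sa,_=dark(t,bt);b,sb,_=dark(s,bs);print(nm,a,sa,b,sb,*tri(a,b))
big=lambda p,x0,y0,x1,y1:cv2.resize(p[y0:y1,x0:x1,::-1],None,fx=5,fy=5,interpolation=2)
A=big(t,170,190,280,310);B=big(s,335,190,435,310)
cv2.imwrite("pics/c.png",cv2.resize(np.hstack([A[:600],B[:600]]),(800,457)))
E
```

```text
crank [252.69565217 217.36956522] [248 212  10  12  92] [374.94680851 235.62765957] [370 225  11  22 188] [0.58419433 0.0554507  0.16909385] 0.0009093597824907667
nut [195.7826087  281.09565217] [189 275  14  13 115] [392.84803922 209.66176471] [388 199  11  23 204] [0.51376225 0.13695595 0.14409514] 0.0011961027759799783
```

View pics/c.png

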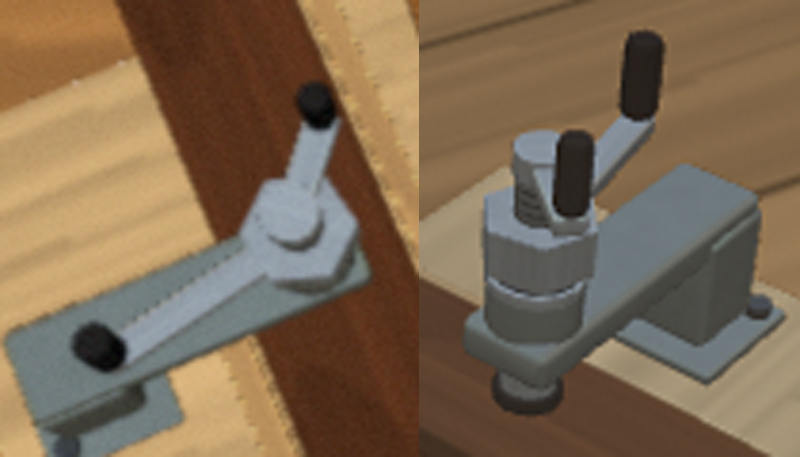

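The close-up shows the bolt's round top at about top (247.4,247.0) and scene (366.8,228.8), with both grips upright and free.

```bash
python3 - <<'E'
from h import *
from scipy.optimize import least_squares
a,e=tri((247.4,247),(366.8,228.8));print(a,e)
c=np.array([0.5842,0.0555]);n=np.array([0.5138,0.1370])
r=least_squares(lambda x:np.r_[(np.hypot(*(x-c))-.035),(np.hypot(*(x-n))-.078),.3*(x-a[:2])],a[:2])
x=r.x;print(x,r.fun,np.hypot(*(a[:2]-c)),np.hypot(*(a[:2]-n)))
print("ang crank,nut",*[np.degrees(np.arctan2(*(q-x)[::-1])) for q in(c,n)])
E
```

```text
[0.54993452 0.06734419 0.1555564 ] 0.0032890836168143153
[0.55139768 0.06841383] [0.0002528  0.00021539 0.00043895 0.00032089] 0.03625476495959662 0.07847059895877637
ang crank,nut -21.48889258748059 118.73074370635285
```

```bash
python3 -m crank '[[[3,2.87,-3.87,0,0,0,0],[3,2.87,-3.87,0,0,0,0],[3,2.87,-3.87,0,0,0,0],[3,2.87,-3.87,0,0,0,0],[3,2.87,-3.87,0,0,0,0],[3,2.87,-3.87,0,0,0,0],[3,2.87,-3.87,0,0,0,0],[3,2.87,-3.87,0,0,0,0],[3,2.87,-3.87,0,0,0,0],[3,2.87,-3.87,0,0,0,0],[3,2.87,-3.87,0,0,0,0],[3,2.87,-3.87,0,0,0,0],[3,2.87,-3.87,0,0,0,0],[3,2.87,-3.87,0,0,0,0],[3,0,0,0,0,0,0],[3,0,0,0,0,0,0]]]' 20
```

```text
clock: 2.1
position: [0.5836, 0.0566, 0.2309]
ee_rot: [0.147, 0.989, 0.0, -0.001]
ft_force: [-0.5, -0.0, 0.0]
grip_width: 0.354
grasp_force: 0.0
```

```bash
python3 -m crank '[[[3,0.06,-0.1,-2,0,0,0],[3,0,0,-2,0,0,0],[3,0,0,-1.5,0,0,0],[3,0,0,-1,0,0,0],[3,0,0,-0.7,0,0,0],[3,0,0,0,0,0,0],[1,0,0,0,0,0,0],[1,0,0,0,0,0,0],[0.5,0,0,0,0,0,0],[0.5,0,0,0,0,0,0],[0.5,0,0,0,0,0,0]]]' 25
python3 - <<'E'
from h import *
p,d=eyes.camera("wrist");cv2.imwrite("pics/w1.png",p[:,:,::-1])
E
```

```text
clock: 3.48
position: [0.585, 0.0552, 0.1598]
ee_rot: [0.147, 0.989, 0.0, 0.0]
ft_force: [0.2, 1.2, 6.6]
grip_width: 0.126
grasp_force: 24.7
```

View pics/w1.png

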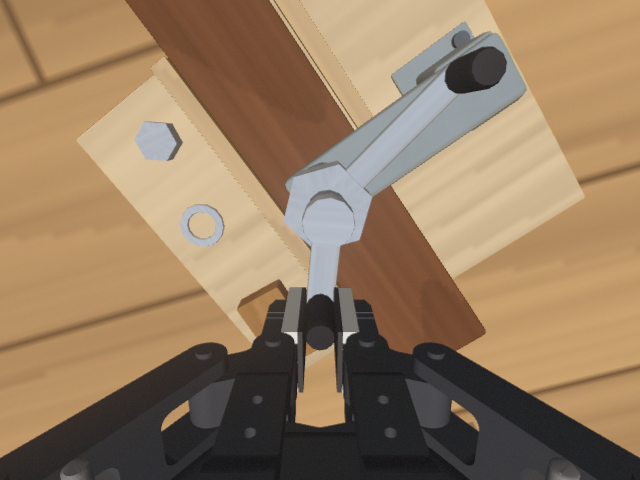

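The grip stands between the pads at about (320,330), and the bolt's top is at (328,215). The 6.6 N upward reading suggests the tips touch the crank arm, so I'll regrip a little higher.

```bash
python3 -m crank '[[[2,0,0,0,0,0,0],[2,0,0,0.25,0,0,0],[0.8,0,0,0,0,0,0],[0.8,0,0,0,0,0,0],[0.8,0,0,0,0,0,0],[0.8,0,0,0,0,0,0]]]' 25
python3 - <<'E'
# circle points, clockwise
import numpy as np
a=np.radians(np.arange(-21.5,-21.5-361,-10));p=35*np.c_[np.cos(a),np.sin(a)]
print(np.round(np.diff(p,axis=0)/10,2).tolist())
E
```

```text
clock: 4.28
position: [0.5846, 0.0551, 0.1619]
ee_rot: [0.147, 0.989, 0.0, 0.0]
ft_force: [-1.4, 0.9, 2.0]
grip_width: 0.126
grasp_force: 24.7
[[-0.27, -0.55], [-0.36, -0.49], [-0.44, -0.42], [-0.51, -0.34], [-0.56, -0.24], [-0.59, -0.14], [-0.61, -0.04], [-0.61, 0.07], [-0.58, 0.17], [-0.55, 0.27], [-0.49, 0.36], [-0.42, 0.44], [-0.34, 0.51], [-0.24, 0.56], [-0.14, 0.59], [-0.04, 0.61], [0.07, 0.61], [0.17, 0.58], [0.27, 0.55], [0.36, 0.49], [0.44, 0.42], [0.51, 0.34], [0.56, 0.24], [0.59, 0.14], [0.61, 0.04], [0.61, -0.07], [0.58, -0.17], [0.55, -0.27], [0.49, -0.36], [0.42, -0.44], [0.34, -0.51], [0.24, -0.56], [0.14, -0.59], [0.04, -0.61], [-0.07, -0.61], [-0.17, -0.58]]
```

```bash
cat > f.py <<'E'
import numpy as np,sys
from workcell import manip
cx,cy=[float(v) for v in sys.argv[1:3]]
o=manip.get_obs();p=np.array(o["position"]);f=np.array(o["ft_force"])
r=p[:2]-[cx,cy];R=np.hypot(*r);u=r/R;t=np.array([u[1],-u[0]])
print("t=%.2f ang %.1f R %.2fmm z %.2f  Fresist %.2f Frad %.2f Fz %.2f"%(o["clock"],np.degrees(np.arctan2(u[1],u[0])),R*1e3,p[2]*1e3,-f[:2]@t,f[:2]@u,f[2]))
E
python3 -m crank '[[[0.8,-0.27,-0.55,-0.02,0,0,0],[0.8,-0.36,-0.49,-0.02,0,0,0],[0.8,-0.44,-0.42,-0.02,0,0,0]]]'; python3 f.py .5513 .0684
```

```text
clock: 4.65
position: [0.5737, 0.0407, 0.1612]
ee_rot: [0.147, 0.989, 0.0, 0.0]
ft_force: [1.2, 5.3, 0.8]
grip_width: 0.126
grasp_force: 24.7
t=4.65 ang -51.1 R 35.56mm z 161.23  Fresist 4.26 Frad -3.32 Fz 0.78
```

```bash
sed -i '$a sys.exit(len(sys.argv)>3 and -f[:2]@t>float(sys.argv[3]))' f.py
c(){ python3 f.py .5513 .0684 7; }
python3 -m crank '[[[0.8,-0.51,-0.34,-0.02,0,0,0],[0.8,-0.56,-0.24,-0.02,0,0,0]]]'>/dev/null; c && python3 -m crank '[[[0.8,-0.59,-0.14,-0.02,0,0,0],[0.8,-0.61,-0.04,-0.02,0,0,0]]]' >/dev/null; c && python3 -m crank '[[[0.8,-0.61,0.07,-0.02,0,0,0],[0.8,-0.58,0.17,-0.02,0,0,0]]]'>/dev/null ; c && python3 -m crank '[[[0.8,-0.55,0.27,-0.02,0,0,0],[0.8,-0.49,0.36,-0.02,0,0,0]]]'>/dev/null; c
```

```text
t=4.90 ang -70.6 R 35.32mm z 160.82  Fresist 4.21 Frad -5.59 Fz -0.89
t=4.90 ang -70.6 R 35.32mm z 160.82  Fresist 4.21 Frad -5.59 Fz -0.89
t=4.90 ang -70.6 R 35.32mm z 160.82  Fresist 4.21 Frad -5.59 Fz -0.89
t=4.90 ang -70.6 R 35.32mm z 160.82  Fresist 4.21 Frad -5.59 Fz -0.89False
False
False
False
```

```bash
sed -i '$d' f.py; echo 'sys.exit(int(len(sys.argv)>3 and -f[:2]@t>float(sys.argv[3])))'>>f.py
c(){ python3 f.py .5513 .0684 7; }
python3 -m crank '[[[0.8,-0.59,-0.12,-0.02,0,0,0],[0.8,-0.61,-0.02,-0.02,0,0,0]]]' >/dev/null; c && python3 -m crank '[[[0.8,-0.61,0.07,-0.02,0,0,0],[0.8,-0.58,0.17,-0.02,0,0,0]]]'>/dev/null && c && python3 -m crank '[[[0.8,-0.55,0.27,-0.02,0,0,0],[0.8,-0.49,0.36,-0.02,0,0,0]]]'>/dev/null&& c
```

```text
t=5.15 ang -90.1 R 34.95mm z 160.40  Fresist 4.39 Frad -6.33 Fz -1.89
t=5.40 ang -109.7 R 34.74mm z 159.97  Fresist 5.15 Frad -6.10 Fz -4.45
t=5.65 ang -129.1 R 34.56mm z 159.59  Fresist 5.20 Frad -8.06 Fz -6.57
```

```bash

c(){ python3 f.py .5513 .0684 7.5; }
python3 -m crank '[[[0.8,-0.39,0.46,-0.03,0,0,0],[0.8,-0.32,0.53,-0.03,0,0,0]]]' >/dev/null; c && python3 -m crank '[[[0.8,-0.22,0.57,-0.03,0,0,0],[0.8,-0.11,0.59,-0.03,0,0,0]]]'>/dev/null && c && python3 -m crank '[[[0.8,-0.02,0.61,-0.03,0,0,0],[0.8,0.08,0.61,-0.02,0,0,0]]]'>/dev/null&& c
```

```text
t=5.90 ang -148.0 R 34.26mm z 159.09  Fresist 3.76 Frad -3.10 Fz -0.88
t=6.15 ang -168.7 R 33.91mm z 158.60  Fresist 5.72 Frad 4.26 Fz 6.80
t=6.40 ang 171.2 R 33.87mm z 158.22  Fresist 10.10 Frad 6.93 Fz 13.02
```

```bash

c(){ python3 f.py .5521 .0688 9; }
python3 -m crank '[[[0.8,-0.035,0,0.025,0,0,0],[0.8,0,0,0,0,0,0]]]' >/dev/null; c; python3 - <<'E'
import numpy as np
a=np.radians(np.arange(173.5,60,-5));p=35*np.c_[np.cos(a),np.sin(a)]
print(np.round(np.diff(p,axis=0)/10,2).tolist())
E
```

```text
t=6.65 ang 170.9 R 34.75mm z 158.25  Fresist 5.82 Frad 3.64 Fz 6.60
[[0.05, 0.3], [0.07, 0.3], [0.1, 0.29], [0.12, 0.28], [0.15, 0.27], [0.17, 0.25], [0.19, 0.24], [0.21, 0.22], [0.23, 0.2], [0.25, 0.18], [0.26, 0.16], [0.27, 0.13], [0.29, 0.11], [0.29, 0.08], [0.3, 0.06], [0.3, 0.03], [0.31, 0.01], [0.3, -0.02], [0.3, -0.05], [0.3, -0.07], [0.29, -0.1], [0.28, -0.12]]
```

```bash

c(){ python3 f.py .5521 .0688 9; }
python3 -m crank '[[[0.8,0.04,0.3,0,0,0,0],[0.8,0.06,0.3,-0.01,0,0,0]]]' >/dev/null; c && python3 -m crank '[[[0.8,0.1,0.29,-0.01,0,0,0],[0.8,0.12,0.28,-0.01,0,0,0]]]'>/dev/null && c 
```

```text
t=6.90 ang 163.1 R 34.86mm z 158.13  Fresist 10.69 Frad 1.06 Fz 8.07
```

```bash

python3 -m crank '[[[0.8,0,0,0.015,0,0,0],[0.8,0,0,0,0,0,0]]]' >/dev/null;python3 f.py .5521 .0688;python3 -m crank '[[[0.8,0.02,0.06,0,0,0,0]]]' >/dev/null;python3 f.py .5521 .0688
```

```text
t=7.15 ang 162.6 R 34.88mm z 158.14  Fresist 8.60 Frad 1.12 Fz 6.73
t=7.28 ang 162.3 R 34.87mm z 158.11  Fresist 12.02 Frad 2.74 Fz 7.57
```

```bash

c(){ python3 f.py .5521 .0688; }
python3 - <<'E'
import numpy as np
for a in(np.arange(162,220,10),np.arange(212,150,-5)):
    a=np.radians(a);p=35*np.c_[np.cos(a),np.sin(a)]
    print(np.round(np.diff(p,axis=0)/10,2).tolist())
E
python3 -m crank '[[[0.8,-0.13,-0.59,0.03,0,0,0],[0.8,-0.03,-0.61,0.025,0,0,0]]]' >/dev/null;c;python3 -m crank '[[[0.8,0.08,-0.61,0.02,0,0,0]]]' >/dev/null;c;python3 -m crank '[[[0.8,0.18,-0.58,0.02,0,0,0]]]' >/dev/null;c;python3 -m crank '[[[0.8,0.28,-0.54,0.02,0,0,0]]]' >/dev/null;c
```

```text
[[-0.14, -0.59], [-0.03, -0.61], [0.07, -0.61], [0.18, -0.58], [0.28, -0.54]]
[[-0.15, 0.27], [-0.13, 0.28], [-0.1, 0.29], [-0.08, 0.3], [-0.05, 0.3], [-0.02, 0.3], [0.0, 0.31], [0.03, 0.3], [0.06, 0.3], [0.08, 0.29], [0.11, 0.29], [0.13, 0.28]]
t=7.53 ang 174.2 R 34.76mm z 158.42  Fresist -7.56 Frad 2.14 Fz -0.86
t=7.65 ang -175.7 R 34.61mm z 158.54  Fresist -6.40 Frad 5.66 Fz 3.29
t=7.78 ang -164.9 R 34.54mm z 158.67  Fresist -5.20 Frad 8.48 Fz 7.39
t=7.90 ang -153.6 R 34.46mm z 158.91  Fresist -5.71 Frad 10.34 Fz 9.19
```

```bash

c(){ python3 f.py .5521 .0688; }
python3 -m crank '[[[0.8,-0.04,-0.02,0.015,0,0,0],[0.8,-0.15,0.27,0,0,0,0],[0.8,-0.13,0.28,-0.01,0,0,0]]]' >/dev/null;c;python3 -m crank '[[[0.8,-0.10,0.29,-0.01,0,0,0]]]' >/dev/null;c;python3 -m crank '[[[0.8,-0.08,0.3,-0.01,0,0,0]]]' >/dev/null;c;python3 -m crank '[[[0.8,-0.05,0.3,-0.01,0,0,0]]]' >/dev/null;c;python3 -m crank '[[[0.8,-0.02,0.3,-0.01,0,0,0]]]' >/dev/null;c;python3 -m crank '[[[0.8,0,0.31,-0.01,0,0,0]]]' >/dev/null;c
```

```text
t=8.28 ang -159.5 R 34.74mm z 158.90  Fresist 4.58 Frad 3.50 Fz 1.26
t=8.40 ang -164.7 R 34.76mm z 158.77  Fresist 4.71 Frad 4.08 Fz 1.24
t=8.53 ang -169.7 R 34.83mm z 158.68  Fresist 4.68 Frad 2.40 Fz 0.12
t=8.65 ang -174.3 R 34.81mm z 158.62  Fresist 7.00 Frad 1.13 Fz 1.72
t=8.78 ang -178.9 R 34.86mm z 158.54  Fresist 7.15 Frad 1.40 Fz 0.65
t=8.90 ang 176.4 R 34.87mm z 158.45  Fresist 8.26 Frad 0.34 Fz 1.59
```

```bash

c(){ python3 f.py .5521 .0688; }
python3 -m crank '[[[0.8,0.03,0.3,-0.01,0,0,0]]]' >/dev/null;c;python3 -m crank '[[[0.8,0.06,0.3,-0.01,0,0,0]]]' >/dev/null;c;
```

```text
t=9.03 ang 171.8 R 34.86mm z 158.38  Fresist 9.04 Frad 0.99 Fz 3.74
t=9.15 ang 167.2 R 34.90mm z 158.26  Fresist 9.66 Frad -0.43 Fz 3.56
```

```bash

c(){ python3 f.py .5521 .0688; }
python3 -m crank '[[[0.8,0.05,0.22,-0.01,0,0,0]]]' >/dev/null;c;python3 -m crank '[[[0.8,0,0,0,0,0,0],[0.8,0,0,0,0,0,0]]]' >/dev/null;c
```

```text
t=9.28 ang 163.8 R 34.91mm z 158.19  Fresist 10.83 Frad 0.08 Fz 4.21
t=9.53 ang 163.5 R 34.94mm z 158.19  Fresist 9.52 Frad -0.12 Fz 3.15
```

```bash
python3 -m crank '[[[3,0,0,0,0,0,0],[3,0,0,0,0,0,0],[3,0,0,1,0,0,0],[3,0,0,3,0,0,0],[3,0,0,2,0,0,0],[3,-0.2,3,0,0,0,0],[3,-0.2,2.8,0,0,0,0],[3,0,0,0,0,0,0],[3,0,0,0,0,0,0]]]'
python3 - <<'E'
from h import *
for n in("top","scene"):
    p,d=eyes.camera(n);np.savez(f"{n}2.npz",p=p)
p,d=eyes.camera("wrist");cv2.imwrite("pics/w2.png",p[:,:,::-1])
E
```

```text
clock: 10.65
position: [0.5156, 0.139, 0.219]
ee_rot: [0.147, 0.989, -0.0, 0.0]
ft_force: [0.3, 0.3, -0.2]
grip_width: 0.35
grasp_force: 0.0
```

View pics/w2.png

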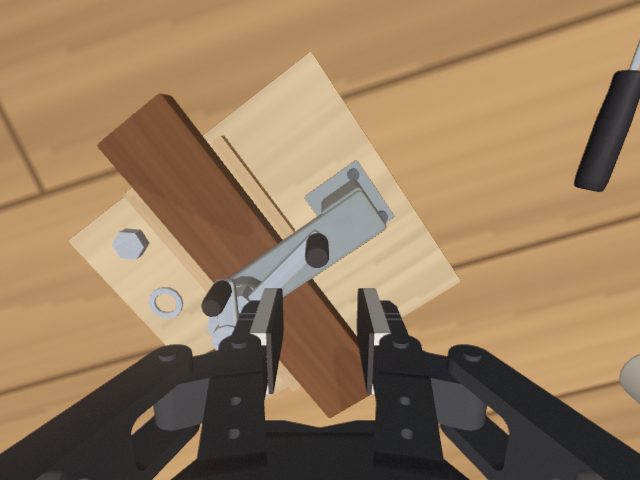

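The nut's knob shows at (317,250), centred between the open fingers, and the crank grip is clear at (216,298).

```bash
python3 -m crank '[[[3,-0.17,-0.21,-2,0,0,0],[3,0,0,-3,0,0,0],[3,0,0,-2,0,0,0],[3,0,0,-1.2,0,0,0],[3,0,0,0,0,0,0],[1,0,0,0,0,0,0],[1,0,0,0,0,0,0],[1,0,0,0,0,0,0],[1,0,0,0,0,0,0],[1,0,0,0,0,0,0]]]' 25; python3 f.py .5521 .0688
python3 - <<'E'
import numpy as np
a=np.radians(np.arange(119,-250,-5));p=78*np.c_[np.cos(a),np.sin(a)]
d=np.round(np.diff(p,axis=0)/10,2)
for i in range(0,len(d),6):print(119-5*i,d[i:i+6].tolist())
E
```

```text
clock: 12.05
position: [0.5141, 0.1375, 0.1371]
ee_rot: [0.147, 0.989, 0.0, 0.0]
ft_force: [0.8, -1.1, 4.6]
grip_width: 0.149
grasp_force: 25.0
t=12.05 ang 119.0 R 78.46mm z 137.07  Fresist -0.19 Frad -1.41 Fz 4.61
119 [[0.61, 0.3], [0.63, 0.25], [0.65, 0.19], [0.67, 0.14], [0.68, 0.08], [0.68, 0.02]]
89 [[0.68, -0.04], [0.67, -0.1], [0.66, -0.16], [0.65, -0.22], [0.62, -0.27], [0.6, -0.32]]
59 [[0.57, -0.38], [0.53, -0.42], [0.49, -0.47], [0.45, -0.51], [0.4, -0.55], [0.36, -0.58]]
29 [[0.3, -0.61], [0.25, -0.63], [0.19, -0.65], [0.14, -0.67], [0.08, -0.68], [0.02, -0.68]]
-1 [[-0.04, -0.68], [-0.1, -0.67], [-0.16, -0.66], [-0.22, -0.65], [-0.27, -0.62], [-0.32, -0.6]]
-31 [[-0.38, -0.57], [-0.42, -0.53], [-0.47, -0.49], [-0.51, -0.45], [-0.55, -0.4], [-0.58, -0.36]]
-61 [[-0.61, -0.3], [-0.63, -0.25], [-0.65, -0.19], [-0.67, -0.14], [-0.68, -0.08], [-0.68, -0.02]]
-91 [[-0.68, 0.04], [-0.67, 0.1], [-0.66, 0.16], [-0.65, 0.22], [-0.62, 0.27], [-0.6, 0.32]]
-121 [[-0.57, 0.38], [-0.53, 0.42], [-0.49, 0.47], [-0.45, 0.51], [-0.4, 0.55], [-0.36, 0.58]]
-151 [[-0.3, 0.61], [-0.25, 0.63], [-0.19, 0.65], [-0.14, 0.67], [-0.08, 0.68], [-0.02, 0.68]]
-181 [[0.04, 0.68], [0.1, 0.67], [0.16, 0.66], [0.22, 0.65], [0.27, 0.62], [0.32, 0.6]]
-211 [[0.38, 0.57], [0.42, 0.53], [0.47, 0.49], [0.51, 0.45], [0.55, 0.4], [0.58, 0.36]]
-241 [[0.61, 0.3]]
```

```bash
c(){ python3 f.py .5521 .0688 $1; }
python3 -m crank '[[[1,0.61,0.3,0,0,0,0],[1,0.63,0.25,0,0,0,0],[1,0.65,0.19,0,0,0,0],[1,0.67,0.14,-0.01,0,0,0],[1,0.68,0.08,-0.01,0,0,0],[1,0.68,0.02,-0.01,0,0,0]]]'>/dev/null; c 6 && python3 -m crank '[[[1,0.68,-0.04,-0.01,0,0,0],[1,0.67,-0.1,-0.01,0,0,0],[1,0.66,-0.16,-0.01,0,0,0],[1,0.65,-0.22,-0.01,0,0,0]]]'>/dev/null && c 6
```

```text
t=12.80 ang 89.2 R 78.38mm z 136.28  Fresist 3.38 Frad -2.27 Fz 5.11
t=13.30 ang 69.4 R 78.30mm z 135.81  Fresist 2.18 Frad -2.20 Fz 5.27
```

```bash
c(){ python3 f.py .5521 .0688 5; }
python3 -m crank '[[[1,0.62,-0.28,0,0,0,0],[1,0.6,-0.34,-0.01,0,0,0],[1,0.57,-0.38,-0.01,0,0,0]]]'>/dev/null; c && python3 -m crank '[[[1,0.53,-0.42,-0.01,0,0,0],[1,0.49,-0.47,-0.01,0,0,0],[1,0.45,-0.51,-0.01,0,0,0]]]'>/dev/null && c && python3 -m crank '[[[1,0.4,-0.55,-0.01,0,0,0],[1,0.36,-0.58,-0.01,0,0,0],[1,0.3,-0.61,-0.01,0,0,0]]]'>/dev/null && c && python3 -m crank '[[[1,0.25,-0.63,-0.01,0,0,0],[1,0.19,-0.65,-0.01,0,0,0],[1,0.14,-0.67,-0.01,0,0,0]]]'>/dev/null && c
```

```text
t=13.68 ang 54.3 R 78.14mm z 135.63  Fresist 3.22 Frad -0.69 Fz 4.64
t=14.05 ang 39.2 R 78.00mm z 135.47  Fresist 2.00 Frad 0.12 Fz 3.00
t=14.43 ang 23.9 R 77.83mm z 135.25  Fresist 2.76 Frad 2.55 Fz 2.23
t=14.80 ang 8.7 R 77.72mm z 134.98  Fresist 2.26 Frad 3.27 Fz 2.50
```

```bash
c(){ python3 f.py .5521 .0688 5; }
python3 -m crank '[[[1,0.1,-0.68,-0.01,0,0,0],[1,0.02,-0.68,-0.01,0,0,0],[1,-0.04,-0.68,-0.01,0,0,0]]]'>/dev/null; c && python3 -m crank '[[[1,-0.1,-0.67,-0.01,0,0,0],[1,-0.16,-0.67,-0.01,0,0,0],[1,-0.22,-0.65,-0.01,0,0,0]]]'>/dev/null && c && python3 -m crank '[[[1,-0.27,-0.62,-0.01,0,0,0],[1,-0.32,-0.6,-0.01,0,0,0],[1,-0.38,-0.57,-0.02,0,0,0]]]'>/dev/null && c && python3 -m crank '[[[1,-0.42,-0.53,-0.01,0,0,0],[1,-0.47,-0.49,-0.01,0,0,0],[1,-0.51,-0.45,-0.02,0,0,0]]]'>/dev/null && c
```

```text
t=15.18 ang -6.5 R 77.75mm z 134.58  Fresist 2.24 Frad 2.66 Fz 3.21
t=15.55 ang -21.6 R 77.79mm z 134.28  Fresist 2.78 Frad 1.82 Fz 3.51
t=15.93 ang -36.3 R 77.82mm z 134.02  Fresist 4.60 Frad 1.62 Fz 3.43
t=16.30 ang -50.8 R 77.83mm z 133.86  Fresist 7.10 Frad 0.32 Fz 3.41
```

```bash
c(){ python3 f.py .5521 .0688; }
python3 -m crank '[[[1,-0.55,-0.4,-0.01,0,0,0]]]'>/dev/null; c;python3 -m crank '[[[1,-0.57,-0.36,-0.01,0,0,0]]]'>/dev/null; c
```

```text
t=16.43 ang -55.6 R 77.82mm z 133.87  Fresist 8.01 Frad 1.60 Fz 2.74
t=16.55 ang -60.4 R 77.85mm z 133.84  Fresist 9.95 Frad 0.07 Fz 3.84
```

```bash
python3 -m crank '[[[1,0,0,0,0,0,0],[1,0,0,0,0,0,0]]]'>/dev/null; python3 f.py .5521 .0688; python3 -m crank '[[[3,0,0,0,0,0,0],[3,0,0,0,0,0,0],[3,0,0,1,0,0,0],[3,0,0,3,0,0,0],[3,0,0,4,0,0,0],[3,-3,-5,2,0,0,0],[3,-3,-5,0,0,0,0],[3,-3,-5,0,0,0,0],[3,0,0,0,0,0,0]]]'
python3 - <<'E'
from h import *
for n in("top","scene"):
    p,d=eyes.camera(n);np.savez(f"{n}3.npz",p=p)
    cv2.imwrite(f"pics/{n}3.png",p[:,:,::-1])
E
```

```text
t=16.80 ang -60.8 R 77.91mm z 133.67  Fresist 6.02 Frad 0.85 Fz 4.52
clock: 17.92
position: [0.4972, -0.1543, 0.2343]
ee_rot: [0.151, 0.988, -0.0, 0.0]
ft_force: [0.0, 0.5, 1.7]
grip_width: 0.35
grasp_force: 0.0
```

View pics/scene3.png

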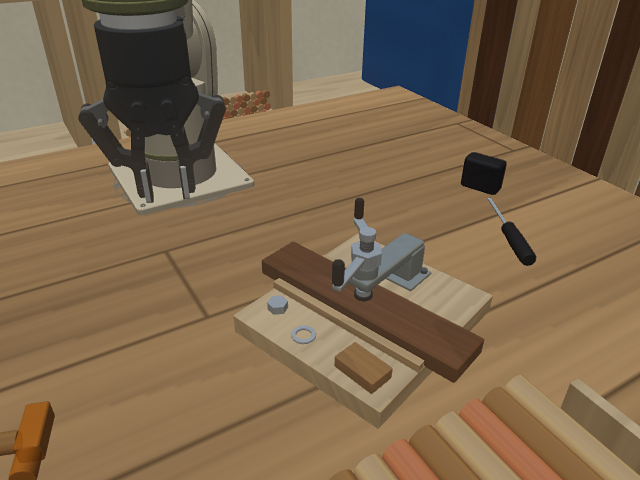

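View pics/top3.png

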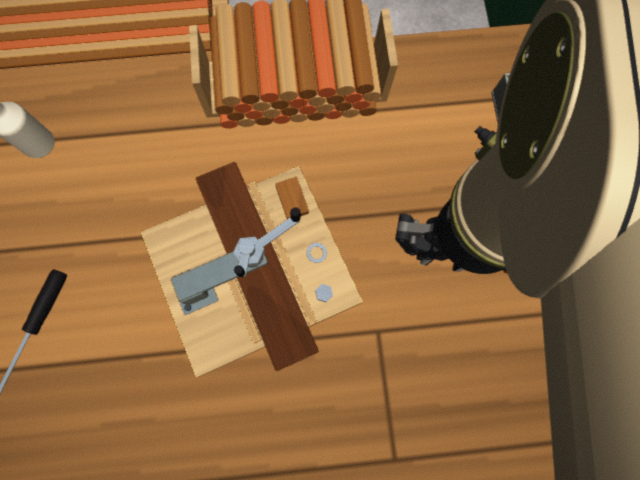

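The gripper is clear. The crank grip now sits at top (240,270) and scene (338,268)/(360,208), and the nut's lever points towards the offcut (295,215), above it. All the loose pieces lie where they were. Next I'll check that the crank stayed put.

```bash
python3 - <<'E'
from h import *
t=np.load("top3.npz")["p"];s=np.load("scene3.npz")["p"]
x=np.array([.5521,.0688])
for nm,bt,bs in(("crank",(230,260,250,282),(350,194,370,224)),("nut",(284,203,306,226),(328,256,348,290))):
    a,_,_=dark(t,bt);b,_,_=dark(s,bs);p,e=tri(a,b);d=p[:2]-x;print(nm,p,e,np.hypot(*d),np.degrees(np.arctan2(d[1],d[0])))
s0=np.load("top.npz")["p"]
print(np.abs(t[165:310,270:340].astype(int)-s0[165:310,270:340]).max(2)[60:].max())
E
```

```text
crank [0.5175238  0.077863   0.16371488] 0.0008738848230331988 0.035744256773486194 165.3122468237866
nut [0.59139127 0.00089449 0.13783872] 0.0008358732766095112 0.07845356518378577 -59.94560095214218
105
```

```bash
python3 -c "
from workcell import job;print(job.hand_in())"
```

```text
the job is handed in; nothing more can be done
None
```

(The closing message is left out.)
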